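# Seat the model's superstructure and light it with the torch

### The job

Fit the loose superstructure onto the hull of the tracked model on the bench: windscreen towards the sloping nose, both alignment pegs in their holes, fully home on the deck, and let go of it. Then draw the pocket torch out of the wooden tool rack (it stands lens down) and hold it up for an inspection: slanting down at about 45 degrees, its beam aimed at the round hatch on the roof, the lens about 10 cm from the hatch and touching nothing. Finish while still holding the torch like that, and leave the other things on the bench undisturbed.

Things in the scene. Friction and masses are not known exactly. Their poses are not given: they have to be found in the camera images.
- hull: Olive hull of the tracked model, fixed on the bench: 240 mm long (x), 128 wide (y), flat deck 80 mm up. Origin under its middle, z up, +x to the nose (sloping plate, two headlamps). Two steel pegs on the deck, 8 mm across, 10 mm high, tapered tips, at x=+25, y=0 and x=-45, y=+20 mm.
- deck (a point): Point on the hull's deck (80 mm above the bench, hull x=-10, y=0 mm), axes as the hull's: when fully seated the superstructure's origin and axes coincide with this point's.
- cab: Loose olive superstructure, about 180 g, upright on the bench: foot plate 110 (x) by 80 (y) by 14 mm; on it a cabin 46 mm wide (y; grip here), x=-48 to +28, roof 52 mm up, with a round hatch 32 mm wide, 5 high. Windscreen at +x (look only, to x=+46). Origin: centre of the underside, z up. 11 mm peg holes at x=+35, y=0 and x=-35, y=+20: fits one way round.
- hatch (a point): Centre of the hatch's top on the superstructure (its x=-10, y=0, z=57 mm): the point to be lit.
- rack: Fixed wooden tool rack, a block 60 mm (x) by 180 mm (y) by 70 mm high with three round holes, 27 mm across and 60 mm deep, at y=-60, 0 and +60 mm. Origin under its middle, z up. Torch, marker and file stand in the holes in any order.
- torch: Pocket torch, a plain aluminium cylinder 23 mm across and 147 mm long with a small dark button on its tail end, 110 g nominal. Origin in the middle of the lens end, z along the cylinder from lens to tail; the beam leaves along -z. It stands in the rack lens down, its lens 10 mm and its tail about 160 mm above the bench: 90 mm show above the rack.
- lens (a point): Centre of the torch's lens (the torch's origin).
- marker: White paint marker standing in the rack, 23 mm across below and tapering to 13 mm at the top, 105 mm long, top 115 mm above the bench. Origin at its lower end. Bystander.
- file: Small file standing in the rack, wooden handle 23 mm across down, thin 7 mm steel rod up, top 128 mm above the bench. Origin at its lower end. Bystander.
- jar: Small glass jar, 40 mm across, 55 mm high, standing on the bench. Origin under its middle. Bystander.
- paintpot: Grey paint can, 52 mm across, 85 mm high. Origin under its middle. Bystander.
- water: Green water bottle, 64 mm across, 210 mm high. Origin under its middle. Bystander.
- driver: Screwdriver lying on the bench, 170 mm long along its x, origin at its middle. Bystander.
Not all that is in view belongs to the job. What is shaped like the rack but black is not meant.

How it is judged (in metres and radians):
On the way, in this order (a step that is already met when the one before it is completed fails the run):
1. the superstructure sits fully home on the hull's pegs, let go (x of cab in the frame of deck between -0.004 and 0.004 m and y of cab in the frame of deck between -0.004 and 0.004 m and z of cab in the frame of deck between -0.003 and 0.003 m and angle between the x axis of cab and the x axis of hull, either way round below 0.08 rad and angle between cab's own z axis and vertical below 0.05 rad and contact force between cab and the fingers below 0.3 N), for 0.3 s.
2. the torch is drawn clear of the rack in the fingers (z of lens in the frame of rack above 0.075 m and contact force between torch and the fingers above 1 N and contact force between torch and rack below 0.1 N), for 0.1 s.
3. the torch is aimed at the hatch, slanting, clear of everything (x of hatch in the frame of torch between -0.025 and 0.025 m and y of hatch in the frame of torch between -0.025 and 0.025 m and z of hatch in the frame of torch between -0.17 and -0.04 m and angle between torch's own z axis and vertical between 0.524 and 1.047 rad and contact force between torch and the fingers above 1 N and contact force between torch and cab below 0.1 N and contact force between torch and hull below 0.1 N and contact force between torch and rack below 0.1 N and contact force between torch and water below 0.1 N and height (world z) of lens above 0.15 m and linear speed of torch below 0.03 m/s), for 0.2 s.
At the end, for the whole second after the job is handed in: Superstructure home on the pegs (4 mm sideways, 3 mm high, 0.08 rad); torch held still in the fingers, lens end down, 30-60 deg from vertical, lens over 150 mm above the bench and 40-170 mm from the hatch, beam axis within 25 mm of it, touching nothing else (all of step 3 and x of cab in the frame of deck between -0.004 and 0.004 m and y of cab in the frame of deck between -0.004 and 0.004 m and z of cab in the frame of deck between -0.003 and 0.003 m and angle between the x axis of cab and the x axis of hull, either way round below 0.08 rad and angle between cab's own z axis and vertical below 0.05 rad); the arm keeps its last pose, push and grip.
It fails at once if another thing on the bench or in the rack is pushed away or knocked over (moved more than 30 mm) (distance of any of marker, file, jar, paintpot, water, driver from where it was at the start of the episode above 0.03 m).
It also fails if it takes over 51 s, if anything falls off the work surface, if the arm or the gripper's body presses on something with over 40 N, if the wrist force passes 120 N, or if a joint passes its speed limit or range.

### The arm

A 6-joint arm with a two-finger parallel gripper is mounted at the origin on the work surface. World frame = base frame: x ahead of the robot, y to its left, z up, the work surface at z = 0. Lengths are in mm, angles in degrees, forces in N, time in s.
With the tool pointing down it reaches from about 275 to 850 mm from the base axis. Payload 19 kg.
Tool frame: the origin (TCP) lies midway between the tips of the shut fingers; the grasp point (between the pads) lies 19 mm behind it (robot.hold_point_z is the distance from the TCP to the grasp point, in mm); z points along the fingers, y is the line along which they close (so a half turn about z gives the same grasp; the last joint's range is limited). The gripper opens to 85 mm and grips with 20 to 120 N. Pads are 22 mm wide; open, the fingers measure 114 mm over their backs; the gripper's body (76 mm by 85 mm) begins 54 mm behind the grasp point. The pads swing forward as they close: fully open they stand 13 mm farther back than shut.
Start: joints at [66.635, 8.623, 82.357, -0, 89.026, -7.678], TCP at [155.479, 553.546, 206.267] pointing down, gripper open.
Joint ranges: [-160.23, 160.23], [-39.13, 120.54], [6.94, 153.29], [-79.49, 259.48], [9.18, 160.14], [-161.06, 161.06]. Speed limits (degrees/s): [108.29, 108.29, 127.2, 172.46, 172.46, 172.46].

### API

Orientations are given as [roll, pitch, yaw] about the fixed x, y, z axes, in that order (R = Rz(yaw) Ry(pitch) Rx(roll)).
In Python, from rig import robot gives the robot as it stands. The module is installed in compiled form; this text tells all that it offers.
- The arm moves only by the shell command python3 -m inch 'ROWS' [OPENING]. ROWS is JSON, a list of rows, each a list of 6 numbers: the shift along the tool's x, y, z in units of 0.5 m (1.0 is 0.5 m), then the turn, a rotation vector about the tool's x, y, z in units of 360 degrees (1.0 is 360 degrees). In form: [[tx, ty, tz, wx, wy, wz], ...]. A call has exactly 5 rows; each row shifts and turns the commanded pose from where the row before left it, along the tool's axes as they then stand; what a row does not reach is not made up. A row lasts 1/12 s, in which the tool goes at most 41.7 mm and 7.16 degrees, less where a joint would pass 70% of its speed; a pose out of reach is approached as far as the arm can. A call with a number of a shift or a turn outside -1 to 1 is refused whole. A call with a gripper value outside its range is refused whole. OPENING is the closure, from -1 (fully open) to 1 (shut), set as the call begins (- or left out, the last holds). The fingers move at their own pace and stop on an object; the grip force is fixed at half the most. Time passes only in rows, so rows that do not move let the fingers close, or fill a call up. It gives the time, the measured TCP pose, the force, the opening and the grip force at its end, in the units of the state.
- robot.get_obs(): the state, without advancing time (a new reading comes with each control period).
- robot.read_camera(name): name is "side" or "top"; returns (picture, depth): 480x640x3 uint8, red, green, blue; 480x640 float32, mm along the optical axis (not along the pixel's ray), 0 where there is no reading.
- robot.camera_model(name): a dict with "K" (3x3 intrinsics, pixels), "T" (4x4, takes a point from camera to world coordinates). Camera axes: x right, y up, looking along -z (the intrinsics and any distortion apply to the point x, -y, -z); pixel columns grow to the right and rows downward; lengths in mm; the calibration is good to about 2 mm. A picture is of the moment at which its call begins. camera_model takes no time and is no camera call.
- robot.job_done(): hands the job in; it is judged then, once.
The state is a dict: "t": time; "joint_pos": joint angles; "joint_vel": joint speeds; "joint_efforts": joint torques, N m; "position": TCP position; "eef_rot": TCP orientation; "wrist_force": force on the tool from outside, world axes, zero at the start; "ft_torque": the same for the moment, N m; "width": opening from 0.0 (shut) to 1.0 (fully open); "gripper_force": force on a finger pad.
Only numpy, scipy, OpenCV 4.12 (cv2) and the standard library are available. Lean on these libraries where they do the work, as an engineer would, in place of code of your own. Each camera call takes 0.05 s, during which the arm holds its last target. There are 200 camera calls.

## Working session

There is one attempt and no reset: what is moved stays moved. The work goes in short steps, Python scripts to look and compute and a shell command to move; the robot and the scene stay as the last step left them, time stands still between calls to the robot, and variables do not carry over. Pictures are saved under pics/ and viewed, at most 10 in all, crops included, and the job is handed in when it is done.

```bash
mkdir -p pics; cat > h.py <<'E'
import numpy as np, cv2
from rig import robot
from scipy.spatial.transform import Rotation as R
def snap(n,tag):
    p,d=robot.read_camera(n); np.savez(f'pics/{tag}.npz',p=p,d=d); cv2.imwrite(f'pics/{tag}.png',p[:,:,::-1]); return p,d
def ray(n,u,v):
    m=robot.camera_model(n); K=np.array(m['K']);T=np.array(m['T'])
    c=np.array([(u-K[0,2])/K[0,0],-(v-K[1,2])/K[1,1],-1.0]); return T[:3,3],T[:3,:3]@c
def plane(n,u,v,z):
    o,d=ray(n,u,v); return o+d*(z-o[2])/d[2]
def proj(n,P):
    m=robot.camera_model(n); K=np.array(m['K']);T=np.array(m['T'])
    c=T[:3,:3].T@(np.array(P)-T[:3,3]); return K[0,0]*c[0]/-c[2]+K[0,2],K[1,1]*-c[1]/-c[2]+K[1,2]
def cloud(n,d):
    v,u=np.mgrid[:480,:640]; m=robot.camera_model(n);K=np.array(m['K']);T=np.array(m['T'])
    c=np.stack([(u-K[0,2])/K[0,0]*d,-(v-K[1,2])/K[1,1]*d,-d],-1); return c@T[:3,:3].T+T[:3,3]
E
python3 - <<'E'
from h import *
print(robot.get_obs(), robot.hold_point_z)
for n in('side','top'):
    print(n,robot.camera_model(n)); snap(n,n+'0')
E
```

```text
{'t': 0.0, 'joint_pos': array([ 6.66332163e+01,  8.65067707e+00,  8.23901172e+01, -6.29359920e-04,
        8.90255035e+01, -7.67553306e+00]), 'joint_vel': array([ 0.08633362,  0.02627517, -0.01987687,  0.04370334, -0.00049269,
       -0.01961819]), 'joint_efforts': array([ 6.47336838e-04, -7.13042593e+01, -5.70871747e+01, -5.32885872e-05,
        8.70220363e-03,  6.13877614e-05]), 'position': array([155.41202592, 553.33666372, 205.70328757]), 'eef_rot': array([-1.79934212e+02, -8.23130739e-03,  1.64308756e+02]), 'wrist_force': array([0.40054501, 1.03155695, 0.25855052]), 'ft_torque': array([ 0.01542981,  0.00087195, -0.04289059]), 'gripper_force': 0.0, 'width': 0.9975145244706586} 18.700000000000003
side {'K': array([[539.44225175,   0.        , 330.67803458],
       [  0.        , 539.44225175, 241.15151701],
       [  0.        ,   0.        ,   1.        ]]), 'T': array([[ 8.59606671e-01,  2.89928894e-01, -4.20734605e-01,
        -1.36870490e+01],
       [-5.10876212e-01,  4.73103723e-01, -7.17759265e-01,
        -7.65296855e+02],
       [-9.04804185e-03,  8.31933954e-01,  5.54800892e-01,
         7.07726410e+02],
       [ 0.00000000e+00,  0.00000000e+00,  0.00000000e+00,
         1.00000000e+00]])}
top {'K': array([[442.63069545,   0.        , 309.39750626],
       [  0.        , 442.63069545, 242.07639036],
       [  0.        ,   0.        ,   1.        ]]), 'T': array([[-1.99987239e-02,  9.98467998e-01, -5.15917373e-02,
         4.36870837e+02],
       [-9.99791945e-01, -1.97647068e-02,  5.04219938e-03,
         4.32177858e+01],
       [ 4.01477916e-03,  5.16818409e-02,  9.98655531e-01,
         1.15539017e+03],
       [ 0.00000000e+00,  0.00000000e+00,  0.00000000e+00,
         1.00000000e+00]])}
```

View pics/side0.png

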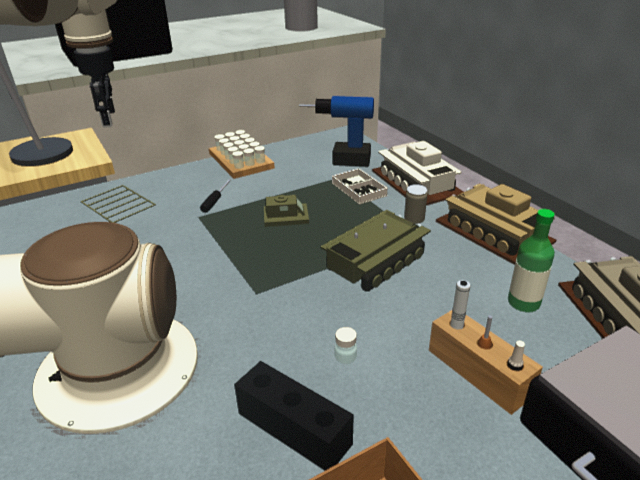

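View pics/top0.png

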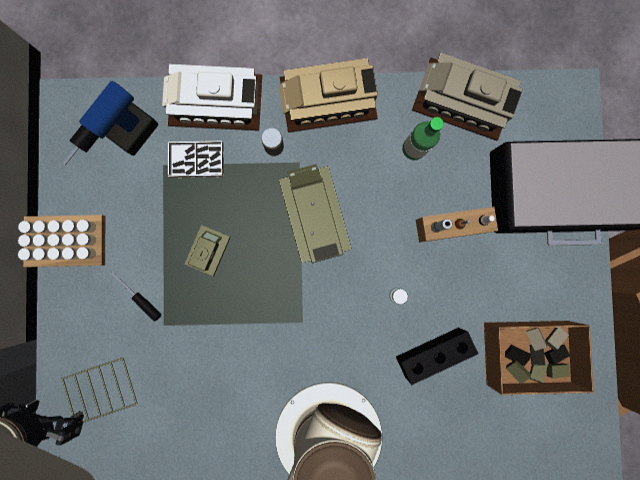

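The side view shows the torch (460,300), file (487,330) and marker (518,352) in the wooden rack. The cab is at (286,208), the hull at (378,248) and the black decoy block at (293,412). In the top view the cab is at (207,251), the hull at (315,214), the torch at (447,224) and the bottle at (425,138).

Look-alikes:
- **Cab:** the loose olive piece at top (207,251). The display tanks at (212,97), (330,95) and (470,92) carry fixed tops and aren't olive.
- **Hull:** the olive one with the bare deck and pegs, at (315,214).
- **Rack:** the wooden one at (456,225), not the black one at (437,355).
- **Torch:** the tallest item, at (447,224). The file is at (462,223) and the marker at (487,219).

One close crop to check these choices.

```bash
python3 - <<'E'
from h import *
t=cv2.imread('pics/top0.png'); s=cv2.imread('pics/side0.png')
f=lambda im,x,y,w,h:cv2.resize(im[y:y+h,x:x+w],(400,300),interpolation=cv2.INTER_CUBIC)
cv2.imwrite('pics/crop0.png',np.vstack([np.hstack([f(t,167,221,80,60),f(t,255,155,120,90)]),np.hstack([f(s,246,178,80,60),f(t,410,180,100,75)])]))
for n in('side','top'):
    z=np.load(f'pics/{n}0.npz'); d=z['d']; C=cloud(n,d); hsv=cv2.cvtColor(z['p'],cv2.COLOR_RGB2HSV)
    print(n,(d==0).mean())
    for nm,(u,v) in (dict(hatchs=(291,200),deck=(385,240),torch=(463,285),pegA=(387,227),rack=(450,335)) if n=='side' else dict(cab=(207,251),deck=(315,225),torch=(447,224),rack=(475,224),bench=(260,340),nose=(304,175))).items(): print(nm,C[v,u].round(1),hsv[v,u])
E
```

```text
side 0.0038639322916666666
hatchs [493.2 291.5  52.5] [ 32  92 111]
deck [563.3  -7.2  78.4] [ 29  94 111]
torch [ 519.8 -279.2  159.6] [104  25 111]
pegA [596.2  31.5  79.2] [ 27  83 107]
rack [ 494.7 -291.4   71.3] [ 16 148 126]
top 0.0038671875
cab [476.6 292.7  53.8] [31 62 87]
deck [534.2  23.2  75.9] [ 30  52 146]
torch [ 523.4 -274.9  155.4] [138  80  16]
rack [ 529.3 -370.6   71.4] [ 17 106 166]
bench [244.9 170.6  -5.6] [101  36 133]
nose [660.6  47.8  64. ] [33 70 87]
```

View pics/crop0.png

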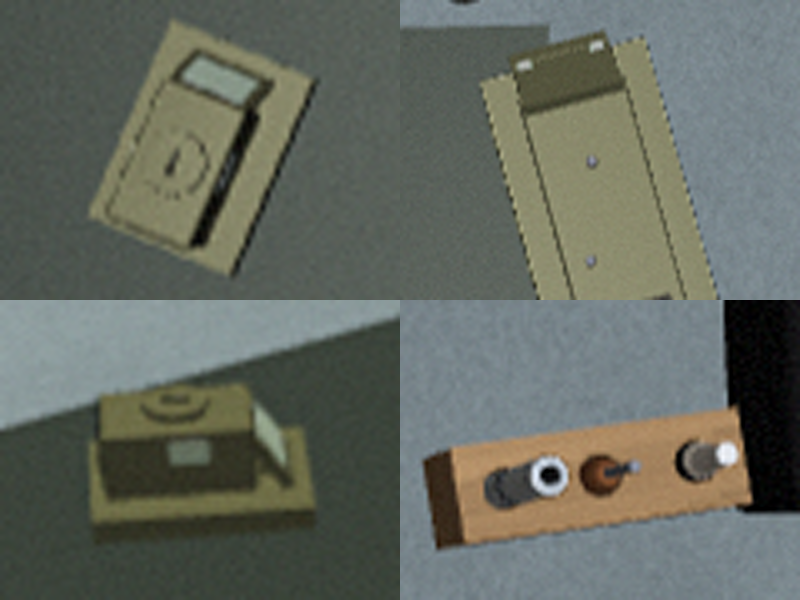

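The crop confirms the choice. The cab's windscreen points to the upper right (yaw about -25°). The hull's pegs are at about top (312,203) and (312,233), with the nose upwards. The torch is the ring-ended cylinder at the left end of the wooden rack. Next is measuring.

```bash
cat > meas.py <<'E'
from h import *
import sys
def sat(p): return cv2.cvtColor(p,cv2.COLOR_RGB2HSV).astype(float)
def blob(n,p,box,k=4):  # low-saturation peaks on olive deck: weighted centroids
    x0,y0,x1,y1=box; q=p[y0:y1,x0:x1].astype(float); b=q[:,:,2]-q[:,:,1]*np.median(q[:,:,2]/q[:,:,1])
    b=cv2.resize(b,None,fx=4,fy=4,interpolation=cv2.INTER_CUBIC); m=(b>0.45*b.max()).astype(np.uint8)
    c,l,s,ce=cv2.connectedComponentsWithStats(m)
    return [(x0+(ce[i][0]+.5)/4-.5,y0+(ce[i][1]+.5)/4-.5,s[i][4]) for i in range(1,c) if s[i][4]>15]
def tri(a,b):
    A=[];B=[]
    for o,d in (a,b):
        d=d/np.linalg.norm(d);P=np.eye(3)-np.outer(d,d);A.append(P);B.append(P@o)
    x=np.linalg.solve(sum(A),sum(B)); return x,np.linalg.norm(A[0]@(x-a[0]))*2
E
python3 - <<'E'
from meas import *
ims={n:np.load(f'pics/{n}0.npz')for n in('top','side')}
print('pegs top',blob('top',ims['top']['p'],(300,190,325,242)))
print('pegs side',blob('side',ims['side']['p'],(345,222,400,245)))
# cab outline
for n,box in(('top',(178,218,238,285)),('side',(255,185,318,230))):
    p=ims[n]['p'];x0,y0,x1,y1=box
    q=cv2.resize(p[y0:y1,x0:x1],None,fx=4,fy=4,interpolation=cv2.INTER_CUBIC).astype(float)
    b=q[:,:,0]-q[:,:,2]  # red-blue
    print(n,'r-b pct',np.percentile(b,[5,25,50,75,95]).round())
    m=(b>(np.percentile(b,5)+np.percentile(b,90))/2).astype(np.uint8)
    c=max(cv2.findContours(m,0,2)[0],key=cv2.contourArea)[:,0]
    c=cv2.convexHull(c)[:,0]; W=np.array([plane(n,x0+(u+.5)/4-.5,y0+(v+.5)/4-.5,14)[:2] for u,v in c],np.float32)
    print(cv2.minAreaRect(W))
    a=cv2.approxPolyDP(c,12,True)[:,0]; 
    for u,v in a: print((x0+u/4,y0+v/4),plane(n,x0+(u+.5)/4-.5,y0+(v+.5)/4-.5,14).round(1))
    C=cloud(n,ims[n]['d']); k=C[y0:y1,x0:x1].reshape(-1,3)
    print('z hist',np.histogram(k[:,2],bins=np.arange(-10,70,4)))
E
```

```text
pegs top [(np.float64(312.0135542168675), np.float64(202.83885542168676), np.int32(83)), (np.float64(311.67628205128204), np.float64(232.7724358974359), np.int32(78))]
pegs side [(np.float64(384.588768115942), np.float64(224.92210144927537), np.int32(138)), (np.float64(355.81333333333333), np.float64(234.265), np.int32(150))]
top r-b pct [-3. -2.  0. 23. 32.]
((480.56585693359375, 302.3401794433594), (81.56189727783203, 111.53662872314453), 66.01081085205078)
(np.float64(201.25), np.float64(224.75)) [547.2 317.   14. ]
(np.float64(229.5), np.float64(237.0)) [514.  244.4  14. ]
(np.float64(212.75), np.float64(275.75)) [415.1 288.5  14. ]
(np.float64(184.75), np.float64(264.25)) [446.1 360.2  14. ]
z hist (array([  24,  835, 1553,  253,  109,  372,  107,   25,   30,   19,   26,
         33,   29,   46,  213,  237,   80,   15,    0]), array([-10,  -6,  -2,   2,   6,  10,  14,  18,  22,  26,  30,  34,  38,
        42,  46,  50,  54,  58,  62,  66]))
side r-b pct [-17.   0.   3.  16.  39.]
((489.9366455078125, 321.203369140625), (157.2508087158203, 112.57058715820312), 65.57903289794922)
(np.float64(306.75), np.float64(203.75)) [548.8 316.8  14. ]
(np.float64(308.25), np.float64(223.5)) [505.5 229.5  14. ]
(np.float64(264.75), np.float64(226.0)) [409.9 274.7  14. ]
(np.float64(266.25), np.float64(197.0)) [474.6 404.9  14. ]
(np.float64(295.25), np.float64(194.5)) [546.5 376.7  14. ]
z hist (array([   0,   50, 1212,  428,   63,  166,  197,   53,   44,   52,   59,
         52,   61,   54,   61,  192,   62,   17,    0]), array([-10,  -6,  -2,   2,   6,  10,  14,  18,  22,  26,  30,  34,  38,
        42,  46,  50,  54,  58,  62,  66]))
```

```bash
python3 - <<'E'
from meas import *
F,g1=tri(ray('top',312.01,202.84),ray('side',384.59,224.92)); B,g2=tri(ray('top',311.68,232.77),ray('side',355.81,234.27))
print('pegs',F.round(1),g1,B.round(1),g2,'dist',np.linalg.norm((F-B)[:2]),'(72.8)')
for z in(85,90):print(z,plane('top',312.01,202.84,z),plane('top',311.68,232.77,z),plane('side',384.59,224.92,z),plane('side',355.81,234.27,z))
for u,v in((308.25,223.5),(264.75,226)):print('cab bottom side',plane('side',u,v,0))
# cab corner FR height across two views
print('corner',tri(ray('top',201.25,224.75),ray('side',306.75,203.75)))
ims={n:np.load(f'pics/{n}0.npz')for n in('top','side')}
# hull outline in top
p=ims['top']['p'];x0,y0,x1,y1=268,155,362,272
q=cv2.resize(p[y0:y1,x0:x1],None,fx=4,fy=4,interpolation=cv2.INTER_CUBIC).astype(float);b=q[:,:,0]-q[:,:,2]
m=(b>16).astype(np.uint8);c=max(cv2.findContours(m,0,2)[0],key=cv2.contourArea)[:,0];c=cv2.convexHull(c)[:,0]
W=np.array([plane('top',x0+(u+.5)/4-.5,y0+(v+.5)/4-.5,80)[:2] for u,v in c],np.float32);print('hull',cv2.minAreaRect(W))
# point clouds: torch, rack top, deck, bench
for n in ims:
    C=cloud(n,ims[n]['d']).reshape(-1,3)
    def reg(nm,c,r,lo,hi):
        k=C[(np.hypot(C[:,0]-c[0],C[:,1]-c[1])<r)&(C[:,2]>lo)&(C[:,2]<hi)]
        print(n,nm,len(k),np.median(k,0).round(1),k.std(0).round(1))
    reg('bench',(400,100),30,-20,20);reg('deck',(540,25),20,60,95);reg('torchtop',(520,-278),25,148,175);reg('torch',(520,-278),30,85,150)
    k=C[(np.hypot(C[:,0]-525,C[:,1]+310)<130)&(C[:,2]>62)&(C[:,2]<78)]; print('rack',len(k),cv2.minAreaRect(k[:,:2].astype(np.float32)))
    reg('cabroof',(470,300),30,45,65)
E
```

```text
pegs [587.4  29.4  88.5] 0.6497854797977759 [514.7  31.7  87.8] 0.6862883986964374 dist 72.68636824235723 (72.8)
85 [587.60245399  29.54765603  85.        ] [514.64509505  31.82945137  85.        ] [591.07939289  33.7603061   85.        ] [517.41755013  35.1009415   85.        ]
90 [586.89835738  29.61151185  90.        ] [514.28179641  31.88264849  90.        ] [586.22359722  27.34450979  90.        ] [513.15320073  28.67438095  90.        ]
cab bottom side [515.87346521 247.53197347   0.        ]
cab bottom side [418.45407823 293.61303691   0.        ]
corner (array([547.481421  , 315.33773527,  14.01617767]), np.float64(2.9176231167073032))
hull ((564.2381591796875, 25.256820678710938), (230.4295196533203, 127.52767944335938), 14.142784118652344)
top bench 416 [399.4 100.3  -0.9] [15.  15.   2.3]
top deck 208 [539.3  25.3  78. ] [10.1  9.9  2. ]
top torchtop 84 [ 523.3 -272.9  155.4] [5.7 5.8 2.9]
top torch 84 [ 521.2 -265.5  119. ] [ 6.7  3.2 19.3]
rack 1461 ((531.8084716796875, -341.36456298828125), (59.94979476928711, 195.95083618164062), 7.003407001495361)
top cabroof 381 [471.9 303.   51.3] [15.2 12.8  3.2]
side bench 346 [399.4 100.    1. ] [14.9 14.9  1.4]
side deck 156 [539.   25.1  79.8] [ 9.9 10.3  1.2]
side torchtop 143 [ 520.5 -278.3  156.2] [5.7 5.4 3.4]
side torch 421 [ 516.2 -281.8  118. ] [ 4.8  5.2 18.8]
rack 2759 ((531.420654296875, -334.4136657714844), (64.28521728515625, 181.39117431640625), 6.838321685791016)
side cabroof 242 [469.1 296.6  52.5] [15.1 12.1  3.5]
```

```bash
cat > go.py <<'E'
from h import *
import sys
# python3 go.py x y z yaw : total shift (tool axes now, units) and turn to a tool-down target
def to(P,Rt):
    o=robot.get_obs(); R0=R.from_euler('xyz',o['eef_rot'],degrees=True)
    print('t',round(o['t'],2),'pos',o['position'].round(1),'rot',o['eef_rot'].round(2),'F',o['wrist_force'].round(1),'w',round(o['width'],3),'gf',round(float(o['gripper_force']),1))
    rv=(R0.inv()*Rt).as_rotvec()/(2*np.pi)
    print('shift',(R0.inv().apply(np.array(P)-o['position'])/500).round(4),'turn',rv.round(4),'shift after turn',(Rt.inv().apply(np.array(P)-o['position'])/500).round(4))
if __name__=='__main__':
    x,y,z,w=map(float,sys.argv[1:5]); to((x,y,z),R.from_euler('xyz',[180,0,w],degrees=True))
E
python3 go.py 471.5 306.4 120 156
```

```text
t 0.1 pos [155.4 553.4 205.8] rot [-1.7994e+02 -1.0000e-02  1.6431e+02] F [-0.8 -0.5 -0.4] w 1.0 gf 0.0
shift [-0.7422 -0.3044  0.1718] turn [-0.0002 -0.      0.0231] shift after turn [-0.7784 -0.1941  0.1715]
```

```bash
python3 -m inch '[[-0.05,-0.02,0.011,0,0,0],[-0.05,-0.02,0.011,0,0,0],[-0.05,-0.02,0.011,0,0,0],[-0.05,-0.02,0.011,0,0,0],[-0.05,-0.02,0.011,0,0,0]]' -1
python3 -m inch '[[-0.05,-0.02,0.011,0,0,0],[-0.05,-0.02,0.011,0,0,0],[-0.05,-0.02,0.011,0,0,0],[-0.05,-0.02,0.011,0,0,0],[-0.05,-0.02,0.011,0,0,0]]'
python3 -m inch '[[-0.05,-0.02,0.011,0,0,0],[-0.05,-0.02,0.011,0,0,0],[-0.05,-0.02,0.011,0,0,0],[-0.05,-0.02,0.011,0,0,0],[-0.042,-0.022,0.011,0,0,0]]'
python3 -m inch '[[0,0,0,0,0,0.008],[0,0,0,0,0,0.008],[0,0,0,0,0,0.007],[0,0,0,0,0,0],[0,0,0,0,0,0]]'
python3 go.py 471.5 306.4 120 156
```

```text
t: 0.52
position: [263.0, 470.6, 178.2]
eef_rot: [-180.0, -0.0, 164.3]
wrist_force: [-0.2, 0.1, -0.0]
width: 0.999
gripper_force: 0.0
t: 0.93
position: [369.9, 388.6, 150.8]
eef_rot: [-180.0, -0.0, 164.3]
wrist_force: [0.6, -0.0, 0.8]
width: 0.999
gripper_force: 0.0
t: 1.35
position: [473.0, 306.7, 123.2]
eef_rot: [-180.0, -0.0, 164.3]
wrist_force: [-0.4, 0.7, 0.3]
width: 0.999
gripper_force: 0.0
t: 1.77
position: [471.7, 307.8, 123.6]
eef_rot: [-180.0, -0.0, 156.1]
wrist_force: [-0.3, -0.4, 0.2]
width: 0.997
gripper_force: 0.0
t 1.77 pos [471.7 307.8 123.6] rot [-1.7998e+02 -1.0000e-02  1.5611e+02] F [-0.3 -0.4  0.2] w 0.997 gf 0.0
shift [-0.0007 -0.0027  0.0072] turn [-0.0001 -0.      0.0003] shift after turn [-0.0007 -0.0027  0.0072]
```

```bash
python3 -m inch '[[0,-0.003,0.05,0,0,0],[0,0,0.05,0,0,0],[0,0,0.05,0,0,0],[0,0,0.035,0,0,0],[0,0,0.02,0,0,0]]'
python3 -m inch '[[0,0,0.008,0,0,0],[0,0,0,0,0,0],[0,0,0,0,0,0],[0,0,0,0,0,0],[0,0,0,0,0,0]]'
python3 - <<'E'
from h import *
p,d=snap('side','side1'); c=p[120:270,200:400]; cv2.imwrite('pics/c1.png',cv2.resize(c,(800,600),interpolation=cv2.INTER_CUBIC)[:,:,::-1])
E
```

```text
t: 2.18
position: [470.2, 306.1, 19.0]
eef_rot: [-179.9, -0.1, 156.1]
wrist_force: [-0.5, -0.6, -0.1]
width: 0.998
gripper_force: 0.0
t: 2.6
position: [471.7, 306.7, 18.3]
eef_rot: [179.9, 0.1, 156.0]
wrist_force: [0.4, -0.1, 0.6]
width: 1.005
gripper_force: 0.0
```

View pics/c1.png

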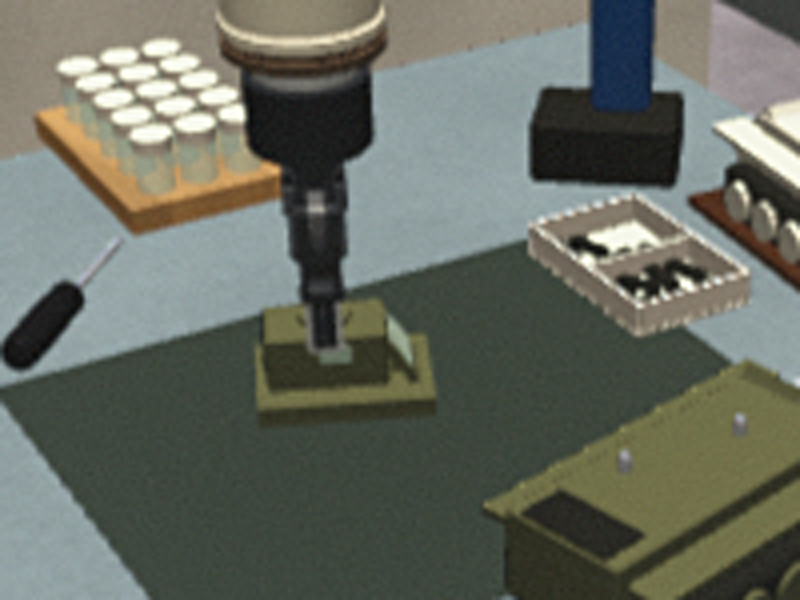

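The fingers straddle the cabin: the near finger is at crop (325,330), in front of the cabin wall and centred on the hatch. Next I close, then lift.

```bash
python3 -m inch '[[0,0,0,0,0,0],[0,0,0,0,0,0],[0,0,0,0,0,0],[0,0,0,0,0,0],[0,0,0,0,0,0]]' 1
python3 -m inch '[[0,0,0,0,0,0],[0,0,0,0,0,0],[0,0,0,0,0,0],[0,0,0,0,0,0],[0,0,0,0,0,0]]'
python3 -m inch '[[0,0,-0.02,0,0,0],[0,0,-0.05,0,0,0],[0,0,-0.07,0,0,0],[0,0,-0.07,0,0,0],[0,0,-0.05,0,0,0]]'
python3 -m inch '[[0,0,0,0,0,0],[0,0,0,0,0,0],[0,0,0,0,0,0],[0,0,0,0,0,0],[0,0,0,0,0,0]]'
python3 go.py 543.5 18.6 145 194.1
```

```text
t: 3.07
position: [471.4, 306.5, 17.8]
eef_rot: [180.0, 0.0, 156.0]
wrist_force: [-2.4, -1.0, 7.4]
width: 0.519
gripper_force: 61.7
t: 3.48
position: [471.4, 306.6, 17.8]
eef_rot: [180.0, 0.0, 156.0]
wrist_force: [-1.7, -2.2, 7.5]
width: 0.517
gripper_force: 61.7
t: 3.9
position: [471.4, 306.6, 150.9]
eef_rot: [179.9, 0.1, 156.0]
wrist_force: [0.8, -0.2, -1.5]
width: 0.514
gripper_force: 61.9
t: 4.32
position: [470.7, 306.2, 146.0]
eef_rot: [-179.9, -0.1, 156.0]
wrist_force: [-0.5, 0.9, -2.3]
width: 0.518
gripper_force: 61.9
t 4.32 pos [470.7 306.2 146. ] rot [-1.7990e+02 -8.0000e-02  1.5603e+02] F [-0.5  0.9 -2.3] w 0.518 gf 61.9
shift [-0.3667 -0.4665  0.0023] turn [-0.0002 -0.0003 -0.1058] shift after turn [-0.001  -0.5934  0.002 ]
```

```bash
python3 -m inch '[[0,0,0,0,0,-0.015],[0,0,0,0,0,-0.015],[0,0,0,0,0,-0.015],[0,0,0,0,0,-0.015],[0,0,0,0,0,-0.015]]'
python3 -m inch '[[0,0,0,0,0,-0.015],[0,0,0,0,0,-0.015],[0,0,0,0,0,-0.0008],[0,0,0,0,0,0],[0,-0.03,0,0,0,0]]'
python3 -m inch '[[0,-0.05,0,0,0,0],[0,-0.055,0,0,0,0],[0,-0.055,0,0,0,0],[0,-0.055,0,0,0,0],[0,-0.055,0,0,0,0]]'
python3 -m inch '[[0,-0.055,0,0,0,0],[0,-0.055,0,0,0,0],[0,-0.055,0,0,0,0],[0,-0.05,0,0,0,0],[0,-0.04,0,0,0,0]]'
python3 -m inch '[[0,-0.03,0,0,0,0],[0,-0.008,0,0,0,0],[0,0,0,0,0,0],[0,0,0,0,0,0],[0,0,0,0,0,0]]'
python3 go.py 543.5 18.6 110 194.1
python3 - <<'E'
from h import *
p,d=snap('side','side2'); q,e=snap('top','top2')
f=lambda im,x,y,w,h:cv2.resize(im[y:y+h,x:x+w],(400,300),interpolation=cv2.INTER_CUBIC)
cv2.imwrite('pics/c2.png',np.hstack([f(p,310,165,120,90),f(q,255,155,120,90)])[:,:,::-1])
E
```

```text
t: 4.73
position: [470.9, 306.3, 146.4]
eef_rot: [-180.0, -0.1, -176.7]
wrist_force: [-0.4, 0.0, -1.8]
width: 0.516
gripper_force: 61.8
t: 5.15
position: [474.3, 293.2, 146.8]
eef_rot: [180.0, -0.0, -166.0]
wrist_force: [1.0, 0.1, -2.1]
width: 0.514
gripper_force: 61.9
t: 5.57
position: [507.8, 159.7, 147.0]
eef_rot: [-180.0, -0.0, -166.1]
wrist_force: [1.0, 0.6, -2.3]
width: 0.516
gripper_force: 61.9
t: 5.98
position: [539.1, 35.5, 147.0]
eef_rot: [-180.0, -0.0, -166.1]
wrist_force: [-0.2, 0.3, -1.6]
width: 0.514
gripper_force: 61.9
t: 6.4
position: [543.4, 19.8, 147.2]
eef_rot: [180.0, -0.0, -165.9]
wrist_force: [-0.3, 0.2, -2.5]
width: 0.515
gripper_force: 61.9
t 6.4 pos [543.4  19.8 147.2] rot [ 1.7999e+02 -1.0000e-02 -1.6590e+02] F [-0.3  0.2 -2.5] w 0.515 gf 61.9
shift [ 0.0003 -0.0024  0.0745] turn [ 0. -0.  0.] shift after turn [ 0.0003 -0.0023  0.0745]
```

View pics/c2.png

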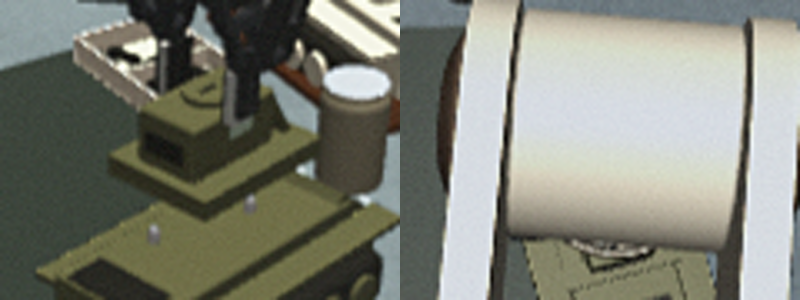

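```bash
python3 - <<'E'
from h import *
c=np.array([543.4,19.8,129.4]); Rz=R.from_euler('z',14.1,degrees=True)
for P in((-55,-40,0),(-55,-40,14),(-55,40,14),(55,-40,14),(55,-40,0),(-55,40,0)):
    u,v=proj('side',c+Rz.apply(np.array(P)+[10,0,0])); print(P,round((u-310)/.3,1),round((v-165)/.3,1))
E
```

```text
(-55, -40, 0) 202.3 222.8
(-55, -40, 14) 203.1 202.8
(-55, 40, 14) 105.9 154.6
(55, -40, 14) 320.1 136.0
(55, -40, 0) 318.6 155.3
(-55, 40, 0) 105.8 174.1
```

Predicted and seen corners agree within about 1 px, so I'll lower it.

```bash
python3 -m inch '[[0,-0.0024,0.02,0,0,0],[0,0,0.025,0,0,0],[0,0,0.02,0,0,0],[0,0,0.006,0,0,0],[0,0,0,0,0,0]]'
python3 -m inch '[[0,0,0.003,0,0,0],[0,0,0.004,0,0,0],[0,0,0.004,0,0,0],[0,0,0.004,0,0,0],[0,0,0,0,0,0]]'
python3 go.py 543.5 18.6 97.8 194.1
```

```text
t: 6.92
position: [543.3, 18.0, 110.6]
eef_rot: [180.0, -0.1, -165.9]
wrist_force: [0.9, -0.0, -1.2]
width: 0.521
gripper_force: 61.9
t: 7.33
position: [543.8, 17.8, 104.0]
eef_rot: [-180.0, -0.0, -165.9]
wrist_force: [-0.4, -0.2, -2.6]
width: 0.517
gripper_force: 61.9
t 7.33 pos [543.8  17.8 104. ] rot [-1.8000e+02 -2.0000e-02 -1.6588e+02] F [-0.4 -0.2 -2.6] w 0.517 gf 61.9
shift [0.0001 0.0018 0.0125] turn [-0.     -0.      0.0001] shift after turn [0.0001 0.0018 0.0125]
```

```bash
python3 -m inch '[[0,0.0008,0.004,0,0,0],[0,0,0.004,0,0,0],[0,0,0.002,0,0,0],[0,0,0,0,0,0],[0,0,0,0,0,0]]'
python3 -m inch '[[0,0,0.001,0,0,0],[0,0,0.001,0,0,0],[0,0,0.001,0,0,0],[0,0,0,0,0,0],[0,0,0,0,0,0]]'
python3 go.py 543.5 18.6 97.8 194.1
```

```text
t: 7.75
position: [543.7, 18.2, 99.3]
eef_rot: [-180.0, -0.0, -165.9]
wrist_force: [-0.6, -0.2, -1.8]
width: 0.517
gripper_force: 61.9
t: 8.17
position: [543.8, 18.1, 97.9]
eef_rot: [-180.0, 0.0, -165.9]
wrist_force: [-0.9, 0.2, -0.5]
width: 0.513
gripper_force: 62.0
t 8.17 pos [543.8  18.1  97.9] rot [-179.99    0.   -165.88] F [-0.9  0.2 -0.5] w 0.513 gf 62.0
shift [0.0003 0.001  0.0001] turn [-0.      0.      0.0001] shift after turn [0.0003 0.001  0.0001]
```

```bash
python3 -m inch '[[0,0,0.001,0,0,0],[0,0,0.001,0,0,0],[0,0,0,0,0,0],[0,0,0,0,0,0],[0,0,0,0,0,0]]'
python3 -m inch '[[0,0,0,0,0,0],[0,0,0,0,0,0],[0,0,0,0,0,0],[0,0,0,0,0,0],[0,0,0,0,0,0]]' -1
python3 -m inch '[[0,0,0,0,0,0],[0,0,-0.02,0,0,0],[0,0,-0.05,0,0,0],[0,0,-0.07,0,0,0],[0,0,-0.07,0,0,0]]'
python3 -m inch '[[0,0,-0.07,0,0,0],[0,0,-0.07,0,0,0],[0,0,-0.04,0,0,0],[0,0,0,0,0,0],[0,0,0,0,0,0]]'
python3 - <<'E'
from h import *
p,d=snap('side','side3')
cv2.imwrite('pics/c3.png',cv2.resize(p[165:285,310:470],(800,600),interpolation=cv2.INTER_CUBIC)[:,:,::-1])
c=np.array([553.2,21,80]); Rz=R.from_euler('z',14.1,degrees=True)
for P in((-55,-40,0),(-55,-40,14),(-55,40,14),(55,-40,14),(-10,0,57)):
    u,v=proj('side',c+Rz.apply(P)); print(P,round((u-310)/.2,1),round((v-165)/.2,1))
E
```

```text
t: 8.58
position: [543.8, 18.1, 97.8]
eef_rot: [-180.0, 0.0, -165.9]
wrist_force: [-6.1, -0.2, 12.9]
width: 0.516
gripper_force: 63.4
t: 9.0
position: [543.8, 18.2, 96.7]
eef_rot: [-180.0, -0.0, -165.9]
wrist_force: [-0.2, 0.4, -0.2]
width: 0.995
gripper_force: 0.0
t: 9.42
position: [543.2, 18.2, 203.4]
eef_rot: [180.0, -0.1, -165.9]
wrist_force: [0.5, -0.2, -0.7]
width: 1.005
gripper_force: 0.0
t: 9.83
position: [544.0, 18.2, 293.4]
eef_rot: [-179.9, 0.1, -165.9]
wrist_force: [-0.3, 0.2, -1.0]
width: 1.0
gripper_force: 0.0
(-55, -40, 0) 301.5 437.9
(-55, -40, 14) 302.6 409.4
(-55, 40, 14) 160.3 334.4
(55, -40, 14) 474.3 305.7
(-10, 0, 57) 306.0 241.3
```

View pics/c3.png

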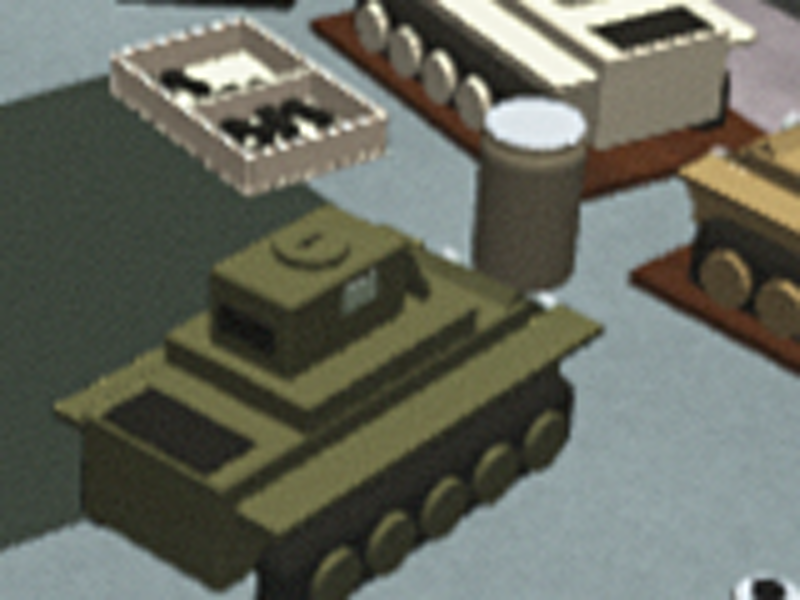

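The cab sits flat on the deck: its near top corner is at crop (307,410) against a predicted (302,409), and the hatch at (311,240) against (306,241). Now I measure the torch.

```bash
python3 - <<'E'
from meas import *
t=np.load('pics/top0.npz')['p'];s=np.load('pics/side0.npz')['p']
def br(p,box,th):
    x0,y0,x1,y1=box;g=cv2.resize(cv2.cvtColor(p[y0:y1,x0:x1],cv2.COLOR_RGB2GRAY),None,fx=4,fy=4,interpolation=cv2.INTER_CUBIC)
    m=(g>th).astype(np.uint8);c=max(cv2.findContours(m,0,2)[0],key=cv2.contourArea);e=cv2.minAreaRect(c)
    return x0+(e[0][0]+.5)/4-.5,y0+(e[0][1]+.5)/4-.5,np.array(e[1])/4
a=br(t,(437,215,456,233),165);b=br(s,(452,276,474,295),165);print(a,b)
P,g=tri(ray('top',*a[:2]),ray('side',*b[:2]));print(P,g,'z=160:',plane('top',*a[:2],160),plane('side',*b[:2],160))
# side silhouette axis of the torch at lower part
for z in(80,110,140,160):print(z,proj('side',(P[0],P[1],z)))
g=cv2.cvtColor(s,cv2.COLOR_RGB2GRAY)
for v in range(282,330,5):print(v,g[v,446:478])
print(robot.get_obs()['joint_pos'].round(1))
E
python3 go.py 523 -278 250 97
```

```text
(447.0, 223.375, array([9.  , 8.75])) (463.18781661987305, 284.1205587387085, array([13.44788074,  8.4605875 ]))
[ 524.80071122 -274.70559589  156.37141288] 0.08861804340835308 z=160: [ 524.44594057 -273.52199722  160.        ] [ 521.30192198 -277.94969811  160.        ]
80 (np.float64(457.5067329284501), np.float64(319.13521284995727))
110 (np.float64(459.6648131353288), np.float64(305.771083637934))
140 (np.float64(461.90327976497633), np.float64(291.90915340009536))
160 (np.float64(463.4424958738657), np.float64(282.37740249535193))
282 [155 151 150 148 143 151 158 153 153 150 143 195 229 234 115  28  27  34
  29  33  79 199 211 176 152 150 151 151 146 149 147 151]
287 [154 151 155 151 151 150 154 155 154 130  82  88 108 137 181 208 213 219
 218 218 216 212 190 149 131 145 152 152 153 150 153 150]
292 [153 150 147 151 149 151 149 153 156 109  93  99 112 120 122 125 128 121
 118 119 134 127 118 143 150 151 152 149 155 155 155 154]
297 [146 149 153 152 153 151 153 155 113  92 101 106 118 121 126 129 129 134
 131 136 132 118 133 149 154 153 153 153 151 157 151 152]
302 [144 151 149 1
[... 345 characters left out ...]
 152 152 151 150 151 150 148 149 150 156]
317 [157 154 158 158 159 116  80  88  86  81  96 100 109 102  98 108 106  85
  87 147 169 169 167 169 161 156 149 147 148 153 148 144]
322 [153 154 152 104  79  92 105 114 123 127 132 131 135 136 134 134 124 121
 140 171 176 170 172 172 169 169 166 165 165 168 167 160]
327 [159 162 162 165 163 149 130 123 124 127 127 134 134 132 127 129 115 104
 128 154 155 156 150 160 161 166 173 175 173 170 168 169]
[  -6.2    4.1   77.6   -0.    98.3 -110.3]
t 9.88 pos [543.6  18.2 292. ] rot [-1.7999e+02  1.0000e-02 -1.6588e+02] F [-0.4 -0.6 -0.6] w 0.999 gf 0.0
shift [ 0.1846 -0.5644  0.0841] turn [0.     0.     0.2698] shift after turn [-0.583  -0.1132  0.084 ]
```

```bash
python3 -m inch '[[0,0,0,0,0,0.018],[0,0,0,0,0,0.018],[0,0,0,0,0,0.018],[0,0,0,0,0,0.018],[0,0,0,0,0,0.018]]'
python3 -m inch '[[0,0,0,0,0,0.018],[0,0,0,0,0,0.018],[0,0,0,0,0,0.018],[0,0,0,0,0,0.018],[0,0,0,0,0,0.018]]'
python3 -m inch '[[0,0,0,0,0,0.018],[0,0,0,0,0,0.018],[0,0,0,0,0,0.018],[0,0,0,0,0,0.018],[0,0,0,0,0,0.0178]]'
python3 go.py 524 -275.5 230 97
```

```text
t: 10.3
position: [543.3, 18.2, 290.6]
eef_rot: [-180.0, -0.1, 161.4]
wrist_force: [-0.0, -0.4, -0.7]
width: 0.999
gripper_force: 0.0
t: 10.72
position: [543.3, 18.2, 290.6]
eef_rot: [-179.9, -0.1, 129.0]
wrist_force: [-0.0, -1.4, -0.6]
width: 0.997
gripper_force: 0.0
t: 11.13
position: [543.3, 18.2, 290.6]
eef_rot: [-179.9, -0.0, 96.7]
wrist_force: [0.6, 1.0, -0.3]
width: 1.001
gripper_force: 0.0
t 11.13 pos [543.3  18.2 290.6] rot [-1.7987e+02 -2.0000e-02  9.6670e+01] F [ 0.6  1.  -0.3] w 1.001 gf 0.0
shift [-0.579  -0.1063  0.1211] turn [-0.0003 -0.0001 -0.0009] shift after turn [-0.5784 -0.1099  0.1211]
```

```bash
python3 -m inch '[[-0.05,-0.01,0.01,0,0,0],[-0.06,-0.011,0.013,0,0,0],[-0.06,-0.011,0.013,0,0,0],[-0.06,-0.011,0.013,0,0,0],[-0.06,-0.011,0.013,0,0,0]]'
python3 -m inch '[[-0.06,-0.011,0.013,0,0,0],[-0.06,-0.011,0.013,0,0,0],[-0.06,-0.011,0.013,0,0,0],[-0.06,-0.011,0.013,0,0,0],[-0.049,-0.009,0.007,0,0,0]]'
python3 -m inch '[[0,0,0,0,0,0],[0,0,0,0,0,0],[0,0,0,0,0,0],[0,0,0,0,0,0],[0,0,0,0,0,0]]'
python3 go.py 524 -275.5 103 97
python3 - <<'E'
from h import *
p,d=snap('side','side4')
cv2.imwrite('pics/c4.png',p[150:390,320:640,::-1])
E
```

```text
t: 11.55
position: [533.8, -130.2, 259.4]
eef_rot: [-179.9, -0.0, 97.0]
wrist_force: [0.4, -0.5, -0.4]
width: 1.0
gripper_force: 0.0
t: 11.97
position: [524.8, -277.4, 229.2]
eef_rot: [-179.9, -0.1, 97.0]
wrist_force: [0.4, 0.9, 0.5]
width: 1.003
gripper_force: 0.0
t: 12.38
position: [526.1, -274.8, 231.5]
eef_rot: [180.0, 0.0, 97.1]
wrist_force: [-0.4, 0.3, 0.3]
width: 0.998
gripper_force: 0.0
t 12.38 pos [ 526.1 -274.8  231.5] rot [1.7999e+02 1.0000e-02 9.7060e+01] F [-0.4  0.3  0.3] w 0.998 gf 0.0
shift [-0.0009 -0.0043  0.257 ] turn [0.     0.     0.0002] shift after turn [-0.001  -0.0043  0.257 ]
```

View pics/c4.png

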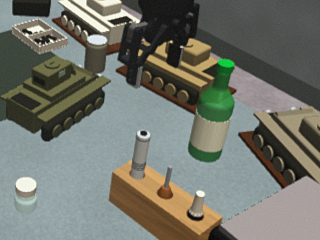

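The gripper hangs above the torch with a finger on either side (crop (135,65) and (175,45), torch tail (143,133)). The bottle is at crop (210,115), so I'll check its clearance.

```bash
python3 -c "
from h import *
print(plane('top',436,124,210),plane('side',546,213,210))"
python3 -m inch '[[0,-0.0043,0.04,0,0,0],[0,0,0.06,0,0,0],[0,0,0.06,0,0,0],[0,0,0.03,0,0,0],[0,0,0,0,0,0]]'
python3 go.py 524 -275.5 103 97
```

```text
[ 736.92862461 -241.51582048  210.        ] [ 739.17233676 -244.82731586  210.        ]
t: 12.85
position: [522.6, -274.5, 132.9]
eef_rot: [-179.8, -0.2, 97.0]
wrist_force: [-0.1, -0.0, 0.5]
width: 0.997
gripper_force: 0.0
t 12.85 pos [ 522.6 -274.5  132.9] rot [-179.78   -0.19   97.03] F [-0.1 -0.   0.5] w 0.997 gf 0.0
shift [-0.0026  0.0028  0.0598] turn [-0.0006 -0.0005  0.0001] shift after turn [-0.0024  0.0026  0.0598]
```

```bash
python3 -m inch '[[-0.001,0,0.03,0,0,0],[0,0,0.022,0,0,0],[0,0,0.006,0,0,0],[0,0,0,0,0,0],[0,0,0,0,0,0]]'
python3 -m inch '[[0,0,0,0,0,0],[0,0,0,0,0,0],[0,0,0,0,0,0],[0,0,0,0,0,0],[0,0,0,0,0,0]]' 1
python3 -m inch '[[0,0,0,0,0,0],[0,0,0,0,0,0],[0,0,0,0,0,0],[0,0,0,0,0,0],[0,0,0,0,0,0]]'
python3 go.py 524 -275.5 250 97
```

```text
t: 13.27
position: [524.1, -276.5, 108.2]
eef_rot: [180.0, 0.0, 97.0]
wrist_force: [-0.2, -0.3, 0.7]
width: 0.996
gripper_force: 0.0
t: 13.68
position: [523.8, -276.5, 107.5]
eef_rot: [180.0, 0.0, 97.0]
wrist_force: [-0.2, 0.5, -0.5]
width: 0.301
gripper_force: 0.0
t: 14.1
position: [524.0, -276.6, 107.7]
eef_rot: [180.0, 0.0, 97.0]
wrist_force: [0.7, -0.1, 5.9]
width: 0.238
gripper_force: 58.7
t 14.1 pos [ 524.  -276.6  107.7] rot [1.7997e+02 3.0000e-02 9.6990e+01] F [ 0.7 -0.1  5.9] w 0.238 gf 58.7
shift [ 0.002   0.0004 -0.2847] turn [ 0.0001  0.0001 -0.    ] shift after turn [ 0.0021  0.0003 -0.2847]
```

```bash
python3 -m inch '[[0,0,-0.02,0,0,0],[0,0,-0.04,0,0,0],[0,0,-0.05,0,0,0],[0,0,-0.05,0,0,0],[0,0,-0.05,0,0,0]]'
python3 -m inch '[[0,0,-0.05,0,0,0],[0,0,-0.05,0,0,0],[0,0,-0.05,0,0,0],[0,0,-0.03,0,0,0],[0,0,0,0,0,0]]'
python3 -m inch '[[0,0,0,0,0,0],[0,0,0,0,0,0],[0,0,0,0,0,0],[0,0,0,0,0,0],[0,0,0,0,0,0]]'
python3 go.py 560.6 -120.2 300 97
```

```text
t: 14.52
position: [523.5, -276.3, 213.9]
eef_rot: [-180.0, -0.0, 97.0]
wrist_force: [-0.6, 0.0, -1.1]
width: 0.236
gripper_force: 58.7
t: 14.93
position: [524.2, -276.7, 306.3]
eef_rot: [179.8, 0.2, 97.0]
wrist_force: [-0.5, 0.5, -0.6]
width: 0.237
gripper_force: 58.7
t: 15.35
position: [523.7, -276.3, 301.7]
eef_rot: [-180.0, -0.0, 97.0]
wrist_force: [-0.4, -0.1, -1.9]
width: 0.238
gripper_force: 58.7
t 15.35 pos [ 523.7 -276.3  301.7] rot [-1.7995e+02 -4.0000e-02  9.6990e+01] F [-0.4 -0.1 -1.9] w 0.238 gf 58.7
shift [0.3009 0.1113 0.0034] turn [-0.0001 -0.0001 -0.    ] shift after turn [0.3009 0.1113 0.0033]
```

```bash
python3 -m inch '[[0.03,0.011,0,0,0,0],[0.04,0.015,0,0,0,0],[0.05,0.018,0,0,0,0],[0.05,0.018,0,0,0,0],[0.05,0.019,0,0,0,0]]'
python3 -m inch '[[0.05,0.019,0,0,0,0],[0.031,0.011,0,0,0,0],[0,0,0,0,0,0],[0,0,0,0,0.01,0],[0,0,0,0,0.015,0]]'
python3 -m inch '[[0,0,0,0,0.015,0],[0,0,0,0,0.015,0],[0,0,0,0,0.015,0],[0,0,0,0,0.015,0],[0,0,0,0,0.015,0]]'
python3 -m inch '[[0,0,0,0,0.015,0],[0,0,0,0,0.01,0],[0,0,0,0,0,0],[0,0,0,0,0,0],[0,0,0,0,0,0]]'
cat > aim.py <<'E'
from go import *
H=np.array([543.5,18.6,137.0]); o=robot.get_obs(); b=R.from_euler('xyz',o['eef_rot'],degrees=True).as_matrix()[:,2]
Rt=R.from_euler('xyz',o['eef_rot'],degrees=True); L=o['position']+97.7*b; r=H-L
print('lens',L.round(1),'tilt',np.degrees(np.arccos(-b[2])).round(1),'dist along',(r@b).round(1),'miss',np.linalg.norm(r-(r@b)*b).round(1))
to(H-197.7*b,Rt); print(o['joint_pos'].round(1))
E
python3 aim.py
```

```text
t: 15.77
position: [550.6, -161.2, 302.0]
eef_rot: [-180.0, -0.0, 97.0]
wrist_force: [0.9, -0.4, -1.8]
width: 0.237
gripper_force: 58.7
t: 16.18
position: [560.6, -118.6, 303.1]
eef_rot: [179.9, -9.1, 97.2]
wrist_force: [0.8, 0.7, -1.1]
width: 0.236
gripper_force: 58.7
t: 16.6
position: [560.5, -121.3, 302.6]
eef_rot: [179.9, -36.2, 97.0]
wrist_force: [0.8, 1.0, -1.9]
width: 0.239
gripper_force: 58.7
t: 17.02
position: [560.6, -120.4, 302.7]
eef_rot: [179.9, -44.8, 97.0]
wrist_force: [-0.5, 0.3, -1.3]
width: 0.234
gripper_force: 58.7
lens [552.3 -52.  233.4] tilt 44.8 dist along 118.5 miss 17.5
t 17.02 pos [ 560.6 -120.4  302.7] rot [179.95 -44.83  97.03] F [-0.5  0.3 -1.3] w 0.234 gf 58.7
shift [-0.035  -0.0004  0.037 ] turn [0. 0. 0.] shift after turn [-0.035  -0.0004  0.037 ]
[-38.   23.1  64.7  35.9 121.7 -33.8]
```

```bash
python3 -m inch '[[-0.01,0,0.01,0,0,0],[-0.01,0,0.011,0,0,0],[-0.01,0,0.01,0,0,0],[-0.005,0,0.006,0,0,0],[0,0,0,0,0,0]]'
python3 -m inch '[[0,0,0,0,0,0],[0,0,0,0,0,0],[0,0,0,0,0,0],[0,0,0,0,0,0],[0,0,0,0,0,0]]'
python3 aim.py
python3 - <<'E'
from h import *
p,d=snap('side','side5')
cv2.imwrite('pics/c5.png',cv2.resize(p[110:350,270:590],(800,600),interpolation=cv2.INTER_CUBIC)[:,:,::-1])
for P in((552.1,-51.6,207.7),(543.5,18.6,137)):
    u,v=proj('side',P);print((u-270)*2.5,(v-110)*2.5)
E
```

```text
t: 17.43
position: [560.3, -119.2, 275.8]
eef_rot: [-179.9, -45.0, 96.9]
wrist_force: [0.3, 0.2, -1.2]
width: 0.238
gripper_force: 58.7
t: 17.85
position: [560.5, -119.7, 277.0]
eef_rot: [180.0, -45.0, 97.0]
wrist_force: [-0.2, 0.6, -1.3]
width: 0.239
gripper_force: 58.7
lens [552.2 -51.1 207.9] tilt 45.0 dist along 99.8 miss 0.4
t 17.85 pos [ 560.5 -119.7  277. ] rot [179.98 -44.98  97.  ] F [-0.2  0.6 -1.3] w 0.239 gf 58.7
shift [-0.0008 -0.0002 -0.0004] turn [0. 0. 0.] shift after turn [-0.0008 -0.0002 -0.0004]
[-38.   23.5  67.1  35.1 119.5 -35.7]
317.3869874606743 215.41881174925072
252.9890351500991 258.1276465562133
```

View pics/c5.png

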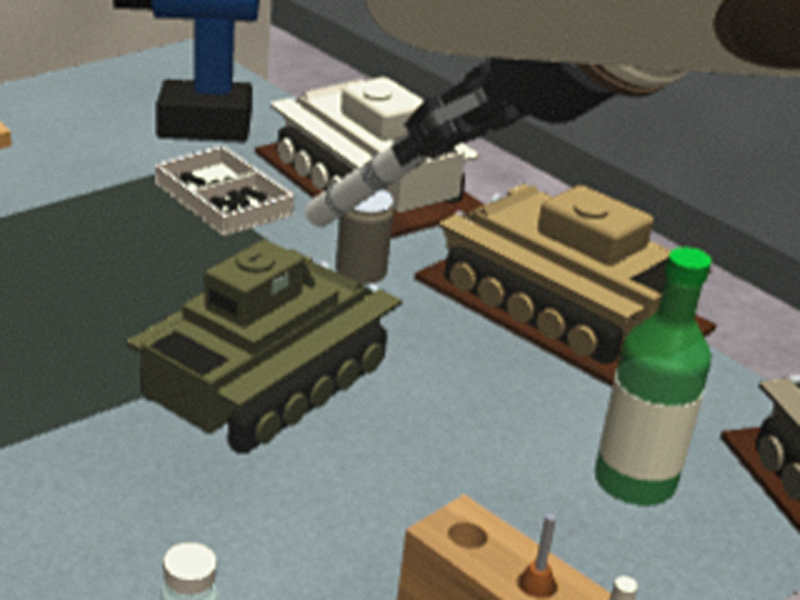

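The torch is held at 45° with its lens at crop (318,213), against a predicted (317,215). The beam lines up with the hatch at (258,258), and the file and marker are still in the rack. I'll hand it in.

```bash
python3 -c "
from rig import robot
print(robot.job_done())"
```

```text
the job is handed in; nothing more can be done
None
```

I handed the job in at about 18 s of the 51 s allowed: the superstructure is seated on the hull pegs and released, and the torch is held at 45° with its lens about 100 mm from the hatch and its beam on it. The hand-in gave no verdict.

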